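# Try a bottle cap on the thread gauge and sort it

## Task

Try the blue cap that lies on the cork mat on the thread gauge: screw it down, without forcing it, until it stops, and feel whether it turns fully home. Unscrew it again and put it crown up in the green tray if it went fully home, or in the red tray if it bound before that. Leave the caps in the black tray, the bottle, the jar and the brush where they are.

Things in the scene. Friction and masses are not known exactly. Their poses are not given: they have to be found in the camera images.
- cap_a_mid (a point): Centre of one of four like-looking blue screw caps, mouth down, 35 g: octagonal, 54 mm across flats, 34 mm tall, z up. Inside the skirt are three thread lugs 120 degrees apart; x points to one and squarely out of a flat, marked by a white tick on the crown. One cap lies on the cork mat, three wait in the black tray. Some are sound; some have a swollen wad inside and bind early: unseen from outside.
- cap_b_mid (a point): Centre of one of four like-looking blue screw caps, mouth down, 35 g: octagonal, 54 mm across flats, 34 mm tall, z up. Inside the skirt are three thread lugs 120 degrees apart; x points to one and squarely out of a flat, marked by a white tick on the crown. One cap lies on the cork mat, three wait in the black tray. Some are sound; some have a swollen wad inside and bind early: unseen from outside.
- cap_c_mid (a point): Centre of one of four like-looking blue screw caps, mouth down, 35 g: octagonal, 54 mm across flats, 34 mm tall, z up. Inside the skirt are three thread lugs 120 degrees apart; x points to one and squarely out of a flat, marked by a white tick on the crown. One cap lies on the cork mat, three wait in the black tray. Some are sound; some have a swollen wad inside and bind early: unseen from outside.
- cap_d_mid (a point): Centre of one of four like-looking blue screw caps, mouth down, 35 g: octagonal, 54 mm across flats, 34 mm tall, z up. Inside the skirt are three thread lugs 120 degrees apart; x points to one and squarely out of a flat, marked by a white tick on the crown. One cap lies on the cork mat, three wait in the black tray. Some are sound; some have a swollen wad inside and bind early: unseen from outside.
- gauge_top (a point): Centre of the flat top of the fixed steel thread plug, 73.5 mm above the table. Downwards: a 45 degree cone 26 to 37 mm across to guide the cap's lugs (39 mm inside), a plain pilot, a coarse right-handed three-start thread 45 mm across, and a brass collar. z up; x points to one of three red index lines 120 degrees apart on collar and base. The cap has 1 mm radial and axial play on it.
- gauge_collar (a point): Centre of the top of the gauge's brass collar (54 mm across), 31.5 mm below gauge_top, on a 44 mm stem on a base plate 110 x 90 x 12 mm. Turned clockwise under a light push, a sound cap's crown meets the plug 0.1 rad before its tick reaches an index line and is tight 0.1 rad past it: home, skirt 1.5 mm above this collar. A bad cap does so 0.63 rad earlier, skirt 4.5 mm above it.
- gauge: The whole gauge; origin under its base, axes as gauge_top. Clockwise from above a cap sinks 4.8 mm a radian, at hardly any torque; past the stop the clamping force climbs steeply (200 N within 0.3 rad). Lowered with its tick 63 to 80 degrees anticlockwise of an index line, a cap drops into the thread starts, skirt 7 mm above the collar; else it rests higher on the threads and turns down into them.
- mat_top (a point): Centre of the top of a square cork mat 120 x 120 mm, 4 mm thick, fixed; the cap to be tried stands on it.
- tray_good_in (a point): Centre of the inner floor of the green tray (170 x 170 mm, inside 162 x 162, walls to 18 mm above this floor, 4 mm floor), fixed. For sound caps.
- tray_bad_in (a point): Centre of the inner floor of the red tray, same size, fixed. For caps that bind.
- tray_wait_in (a point): Centre of the inner floor of the black tray (85 x 235 mm, walls to 14 mm above this floor), fixed; three other caps wait in it, to be left alone.
- amber_bottle: Amber glass bottle with a blue cap, 68 mm across, 170 mm tall; origin under its centre. Bystander.
- pigment_jar: Red-brown pigment jar with black lid, 64 mm across, 85 mm tall; origin under its centre. Bystander.
- brush: Brush 200 mm long lying on the bench. Bystander.
There are look-alikes about, which are no part of the job. What is shaped like the part that bears cap_a_mid but orange or pink is not meant.

How it is judged:
On the way:
1. the cap is screwed down on the gauge as far as it will go (c9 is the hidden wad in each cap) (((horizontal distance between cap_a_mid and gauge_top below 0.003 m and (z of cap_a_mid in the frame of gauge_top below -0.0123 m or (z of cap_a_c9 in the frame of cap_a below 0.0298 m and z of cap_a_mid in the frame of gauge_top below -0.0093 m))) or (horizontal distance between cap_b_mid and gauge_top below 0.003 m and (z of cap_b_mid in the frame of gauge_top below -0.0123 m or (z of cap_b_c9 in the frame of cap_b below 0.0298 m and z of cap_b_mid in the frame of gauge_top below -0.0093 m))) or (horizontal distance between cap_c_mid and gauge_top below 0.003 m and (z of cap_c_mid in the frame of gauge_top below -0.0123 m or (z of cap_c_c9 in the frame of cap_c below 0.0298 m and z of cap_c_mid in the frame of gauge_top below -0.0093 m))) or (horizontal distance between cap_d_mid and gauge_top below 0.003 m and (z of cap_d_mid in the frame of gauge_top below -0.0123 m or (z of cap_d_c9 in the frame of cap_d below 0.0298 m and z of cap_d_mid in the frame of gauge_top below -0.0093 m))))), for 0.2 s.
At the end, for the whole second after the job is handed in: The cap from the mat has been screwed to its stop and stands crown up, at rest, on the floor of the green tray if sound, of the red tray if it binds (centre within 58 mm of the tray's each way); the other caps are still in the black tray; bottle, jar and brush moved under 30 mm (((((z of cap_a_c9 in the frame of cap_a below 0.0298 m and x of cap_a_mid in the frame of tray_bad_in between -0.058 and 0.058 m and y of cap_a_mid in the frame of tray_bad_in between -0.058 and 0.058 m and z of cap_a_mid in the frame of tray_bad_in between 0.013 and 0.021 m) or (z of cap_a_c9 in the frame of cap_a above 0.0298 m and x of cap_a_mid in the frame of tray_good_in between -0.058 and 0.058 m and y of cap_a_mid in the frame of tray_good_in between -0.058 and 0.058 m and z of cap_a_mid in the frame of tray_good_in between 0.013 and 0.021 m)) and angle between cap_a's own z axis and vertical below 0.15 rad and linear speed of cap_a below 0.02 m/s and x of cap_b_mid in the frame of tray_wait_in between -0.045 and 0.045 m and y of cap_b_mid in the frame of tray_wait_in between -0.12 and 0.12 m and x of cap_c_mid in the frame of tray_wait_in between -0.045 and 0.045 m and y of cap_c_mid in the frame of tray_wait_in between -0.12 and 0.12 m and x of cap_d_mid in the frame of tray_wait_in between -0.045 and 0.045 m and y of cap_d_mid in the frame of tray_wait_in between -0.12 and 0.12 m and distance of each of amber_bottle, pigment_jar, brush from where it was at the start of the episode below 0.03 m) or (((z of cap_b_c9 in the frame of cap_b below 0.0298 m and x of cap_b_mid in the frame of tray_bad_in between -0.058 and 0.058 m and y of cap_b_mid in the frame of tray_bad_in between -0.058 and 0.058 m and z of cap_b_mid in the frame of tray_bad_in between 0.013 and 0.021 m) or (z of cap_b_c9 in the frame of cap_b above 0.0298 m and x of cap_b_mid in the frame of tray_good_in between -0.058 and 0.058 m and y of cap_b_mid in the frame of tray_good_in between -0.058 and 0.058 m and z of cap_b_mid in the frame of tray_good_in between 0.013 and 0.021 m)) and angle between cap_b's own z axis and vertical below 0.15 rad and linear speed of cap_b below 0.02 m/s and x of cap_a_mid in the frame of tray_wait_in between -0.045 and 0.045 m and y of cap_a_mid in the frame of tray_wait_in between -0.12 and 0.12 m and x of cap_c_mid in the frame of tray_wait_in between -0.045 and 0.045 m and y of cap_c_mid in the frame of tray_wait_in between -0.12 and 0.12 m and x of cap_d_mid in the frame of tray_wait_in between -0.045 and 0.045 m and y of cap_d_mid in the frame of tray_wait_in between -0.12 and 0.12 m and distance of each of amber_bottle, pigment_jar, brush from where it was at the start of the episode below 0.03 m) or (((z of cap_c_c9 in the frame of cap_c below 0.0298 m and x of cap_c_mid in the frame of tray_bad_in between -0.058 and 0.058 m and y of cap_c_mid in the frame of tray_bad_in between -0.058 and 0.058 m and z of cap_c_mid in the frame of tray_bad_in between 0.013 and 0.021 m) or (z of cap_c_c9 in the frame of cap_c above 0.0298 m and x of cap_c_mid in the frame of tray_good_in between -0.058 and 0.058 m and y of cap_c_mid in the frame of tray_good_in between -0.058 and 0.058 m and z of cap_c_mid in the frame of tray_good_in between 0.013 and 0.021 m)) and angle between cap_c's own z axis and vertical below 0.15 rad and linear speed of cap_c below 0.02 m/s and x of cap_a_mid in the frame of tray_wait_in between -0.045 and 0.045 m and y of cap_a_mid in the frame of tray_wait_in between -0.12 and 0.12 m and x of cap_b_mid in the frame of tray_wait_in between -0.045 and 0.045 m and y of cap_b_mid in the frame of tray_wait_in between -0.12 and 0.12 m and x of cap_d_mid in the frame of tray_wait_in between -0.045 and 0.045 m and y of cap_d_mid in the frame of tray_wait_in between -0.12 and 0.12 m and distance of each of amber_bottle, pigment_jar, brush from where it was at the start of the episode below 0.03 m) or (((z of cap_d_c9 in the frame of cap_d below 0.0298 m and x of cap_d_mid in the frame of tray_bad_in between -0.058 and 0.058 m and y of cap_d_mid in the frame of tray_bad_in between -0.058 and 0.058 m and z of cap_d_mid in the frame of tray_bad_in between 0.013 and 0.021 m) or (z of cap_d_c9 in the frame of cap_d above 0.0298 m and x of cap_d_mid in the frame of tray_good_in between -0.058 and 0.058 m and y of cap_d_mid in the frame of tray_good_in between -0.058 and 0.058 m and z of cap_d_mid in the frame of tray_good_in between 0.013 and 0.021 m)) and angle between cap_d's own z axis and vertical below 0.15 rad and linear speed of cap_d below 0.02 m/s and x of cap_a_mid in the frame of tray_wait_in between -0.045 and 0.045 m and y of cap_a_mid in the frame of tray_wait_in between -0.12 and 0.12 m and x of cap_b_mid in the frame of tray_wait_in between -0.045 and 0.045 m and y of cap_b_mid in the frame of tray_wait_in between -0.12 and 0.12 m and x of cap_c_mid in the frame of tray_wait_in between -0.045 and 0.045 m and y of cap_c_mid in the frame of tray_wait_in between -0.12 and 0.12 m and distance of each of amber_bottle, pigment_jar, brush from where it was at the start of the episode below 0.03 m))); the robot touches nothing.
It fails at once if a cap is forced on the gauge: over-tightened, pressed, pulled or pushed sideways so that the forces between them add up to more than 220 N (contact force between any of cap_a, cap_b, cap_c, cap_d and gauge above 220 N).
It fails at once if the bottle, the jar or the brush is knocked 30 mm or more away (distance of any of amber_bottle, pigment_jar, brush from where it was at the start of the episode above 0.03 m).
It also fails if it takes over 64 s, if anything falls off the work surface, if the arm or the gripper's body presses on something with over 40 N, if the wrist force passes 120 N, or if a joint passes its speed limit or range.

## Robot

A 6-joint arm with a two-finger parallel gripper is mounted at the origin on the work surface. World frame = base frame: x ahead of the robot, y to its left, z up, the work surface at z = 0. Lengths are in m, angles in rad, forces in N, time in s.
With the tool pointing down it reaches from about 0.275 to 0.875 m from the base axis. Payload 12.5 kg.
Tool frame: the origin (TCP) lies on the centre line of the jaws, within the pads' length; the fingertips stand 22 mm ahead of it and the grasp point (between the pads) lies 3 mm ahead of it; z points along the fingers, y is the line along which they close (so a half turn about z gives the same grasp; the last joint's range is limited). The gripper opens to 85 mm and grips with 20 to 120 N. Pads are 22 mm wide; open, the fingers measure 114 mm over their backs; the gripper's body (76 mm by 85 mm) begins 54 mm behind the grasp point. The pads swing forward as they close: fully open they stand 13 mm farther back than shut.
Start: joints at [1.045, 0.351, 1.652, -0, 1.139, -0.085], TCP at [0.235, 0.497, 0.253] pointing down, gripper open.
Joint ranges: [-2.75, 2.75], [-0.79, 2.1], [0.01, 2.65], [-1.57, 4.71], [0.07, 3.14], [-2.87, 2.87]. Speed limits (rad/s): [2.22, 2.22, 2.79, 3.14, 3.14, 3.14].

## Interface

Orientations are given as a rotation vector (axis times angle).
In Python, from bench import r gives the robot as it stands.
- The arm moves only by the tool servo_tool, never from a script. Its argument "moves" is a list of rows, each a list of 3 entries, a list of its own where there are three numbers: the shift along the tool's x, y, z normalised to -1 to 1, where 1 is 200 mm, then the turn, a rotation vector about the tool's x, y, z normalised to -1 to 1, where 1 is 2 rad, then the opening in per cent of the stroke, from 0 (shut) to 100 (fully open). In form: [[[x, y, z], [wx, wy, wz], jaw], ...]. A call has exactly 8 rows; each row is the pose to reach, as a shift and turn from the pose commanded when the call began, along the tool's axes at that moment; what a row does not reach only later rows make up. A row lasts 1/12 s, in which the tool goes at most 41.7 mm and 7.16 degrees, less where a joint would pass 70% of its speed; a pose out of reach is approached as far as the arm can. A call with a number of a shift or a turn outside -1 to 1 is refused whole. A call with a gripper value outside its range is refused whole. The fingers move at their own pace and stop on an object; "force" is the grip in N (left out, the last holds). Time passes only in rows, so rows that repeat a pose let the fingers close, or fill a call up. It gives the time, the measured TCP pose, the force, the opening and the grip force at its end, in the units of the state.
- r.get_state(): the state, without advancing time (a new reading comes with each control period).
- r.snapshot(name): name is "scene" or "top" or "wrist"; returns a dict with "color" (384x512x3 uint8, blue, green, red), "intrinsics" (3x3 intrinsics, pixels), "D" ([k1, k2, p1, p2, k3] as OpenCV has them; the pictures are not rectified), "rvec" (rotation vector, rad) and "tvec" (3), from world to camera coordinates, as OpenCV has them. Camera axes: x right, y down, z forward; pixel columns grow to the right and rows downward; lengths in m; the calibration is good to about 2 mm. A picture is of the moment at which its call begins. There is no depth.
- r.job_done(): hands the job in; it is judged then, once.
Trained networks look in a picture, given as the dict that the camera call returned (one of the last four; its "shot" number tells which), for a name from the list of things; names that differ only in an ending like _2 or _b are one class to them, and where a whole thing is asked for, a point or a joint stands for the part that bears it (a point fixed in the world has none). Each returns a list of dicts, best first, with "score" (0 to 1); they miss things now and then, are a little off and sometimes report something else, mostly with a low value. They report only what shows in the picture. A call takes as long as a camera call. They do not tell look-alikes from the thing itself.
- r.cut_out(picture, thing): "region" (384x512 bool, what is visible of it).
- r.spot_point(picture, thing): "centre" ([x, y, z] in m, in world coordinates, good to about 4 mm: a listed point, or the origin of a listed thing).
The state is a dict: "t": time; "q": joint angles; "qd": joint speeds; "joint_torque": joint torques, N m; "position": TCP position; "tool_rot": TCP orientation; "contact_force": force on the tool from outside, world axes, zero at the start; "ft_torque": the same for the moment, N m; "gripper_width": finger opening in m; "grasp_force": force on a finger pad.
Only numpy, scipy, OpenCV 4.12 (cv2) and the standard library are available. Lean on these libraries where they do the work, as an engineer would, in place of code of your own. Each camera call takes 0.05 s, during which the arm holds its last target. There are 200 camera calls.

## Working session

There is one attempt and no reset: what is moved stays moved. The work goes in short steps, Python scripts to look and compute and a tool call to move; the robot and the scene stay as the last step left them, time stands still between calls to the robot, and variables do not carry over. Pictures are saved under pics/ and viewed, at most 10 in all, crops included, and the job is handed in when it is done.

Besides the shell and the picture viewer there is one more tool, called after "Emit:" by a JSON object that holds its "method" and its "body", one argument or row to a line. servo_tool: Moves the arm, as the interface text tells. Scaled input: -1 to 1 covers 200 mm each way for a shift and 2 rad each way for a turn. Its arguments: {"type":"object","properties":{"moves":{"type":"array","items":{"type":"array"}},"force":{"type":"number"}},"required":["moves"]}

```bash
ls; mkdir -p pics
python3 - <<'E'
from bench import r
import cv2, numpy as np
s=r.get_state(); print({k:np.round(v,3).tolist() for k,v in s.items()})
ims=[]
for n in ["scene","top"]:
    p=r.snapshot(n); cv2.imwrite(f"pics/{n}0.png",p["color"])
    for th in ["cap_a_mid","gauge_top","mat_top","tray_good_in","tray_bad_in","tray_wait_in","amber_bottle","pigment_jar","brush"]:
        print(n,th,[(np.round(d["centre"],3).tolist(),round(d["score"],2)) for d in r.spot_point(p,th)])
    print(p["rvec"],p["tvec"])
E
```

```text
pics
{'t': 0.0, 'q': [1.045, 0.351, 1.652, -0.0, 1.139, -0.085], 'qd': [-0.002, -0.0, -0.001, 0.0, -0.0, -0.001], 'joint_torque': [-0.0, -50.609, -29.141, -0.0, 0.004, 0.0], 'position': [0.234, 0.497, 0.253], 'tool_rot': [-0.687, -3.065, 0.002], 'contact_force': [-0.726, -0.486, 0.556], 'ft_torque': [-0.031, 0.004, -0.002], 'grasp_force': 0.0, 'gripper_width': 0.085}
scene cap_a_mid [([0.766, 0.393, 0.017], 0.85), ([0.739, 0.257, 0.021], 0.69), ([0.664, 0.364, 0.015], 0.64), ([0.535, -0.288, 0.003], 0.29)]
scene gauge_top [([0.479, 0.014, 0.074], 0.81)]
scene mat_top [([0.616, -0.005, -0.001], 0.82), ([0.478, 0.016, 0.042], 0.43), ([0.536, -0.289, 0.001], 0.32)]
scene tray_good_in [([0.502, 0.287, 0.001], 0.82)]
scene tray_bad_in [([0.534, -0.287, 0.0], 0.91)]
scene tray_wait_in [([0.732, 0.188, 0.006], 0.89)]
scene amber_bottle [([0.726, -0.248, -0.001], 0.64)]
scene pigment_jar [([0.677, -0.394, 0.003], 0.72)]
scene brush [([0.781, -0.06, 0.002], 0.69)]
[ 1.08678875  2.49826987 -0.89980629] [ 0.42303489 -0.27726311  1.71003775]
top cap_a_mid [([0.661, 0.364, 0.015], 0.86), ([0.766, 0.394, 0.016], 0.68), ([0.741, 0.262, 0.02], 0.53)]
top gauge_top [([0.739, 0.266, 0.02], 0.64), ([0.48, 0.016, 0.071], 0.6)]
top mat_top [([0.613, -0.006, 0.003], 0.91)]
top tray_good_in []
top tray_bad_in [([0.538, -0.286, 0.005], 0.68)]
top tray_wait_in [([0.739, 0.188, 0.004], 0.72)]
top amber_bottle [([0.724, -0.246, -0.001], 0.89)]
top pigment_jar [([0.682, -0.394, -0.002], 0.97)]
top brush [([0.782, -0.066, 0.003], 0.67), ([0.601, -0.004, 0.02], 0.42)]
[ 2.13463405 -2.10528652  0.21786829] [-0.01260747  0.61985141  1.10143906]
```

View pics/scene0.png

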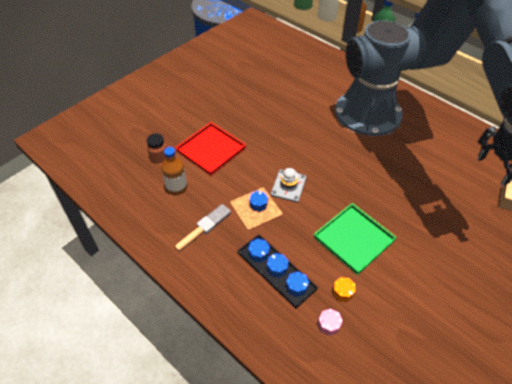

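View pics/top0.png

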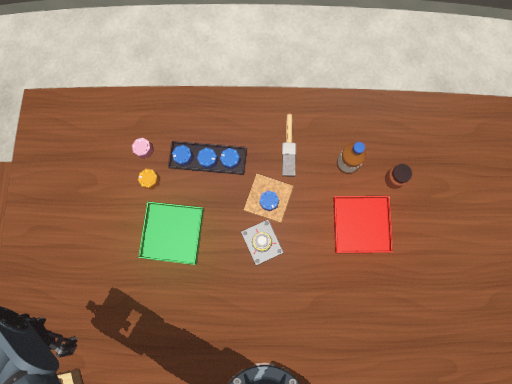

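The scene picture shows the mat cap at (259,200), the gauge at (289,180), the red tray at (211,147), the green tray at (355,237) and the black tray at (277,270). The top picture shows the same layout, with the cap at (269,200) and the gauge at (262,241). I'll move the wrist camera over the mat and gauge.

Emit:
{"method": "servo_tool", "body": {
  "moves": [
    [[-0.83, -0.52, -0.1], [0, 0, 0], 100],
    [[-0.83, -0.52, -0.1], [0, 0, 0], 100],
    [[-0.83, -0.52, -0.1], [0, 0, 0], 100],
    [[-0.83, -0.52, -0.1], [0, 0, 0], 100],
    [[-0.83, -0.52, -0.1], [0, 0, 0], 100],
    [[-0.83, -0.52, -0.1], [0, 0, 0], 100],
    [[-0.83, -0.52, -0.1], [0, 0, 0], 100],
    [[-0.83, -0.52, -0.1], [0, 0, 0], 100]
  ]
}}

```text
t: 1.67
position: [0.3403, 0.3328, 0.2733]
tool_rot: [-0.687, -3.065, -0.0]
contact_force: [-0.1, 0.5, -0.1]
gripper_width: 0.0853
grasp_force: 0.0
```

Emit:
{"method": "servo_tool", "body": {
  "moves": [
    [[-0.83, -0.52, -0.1], [0, 0, 0], 100],
    [[-0.83, -0.52, -0.1], [0, 0, 0], 100],
    [[-0.83, -0.52, -0.1], [0, 0, 0], 100],
    [[-0.83, -0.52, -0.1], [0, 0, 0], 100],
    [[-0.83, -0.52, -0.1], [0, 0, 0], 100],
    [[-0.83, -0.52, -0.1], [0, 0, 0], 100],
    [[-0.83, -0.52, -0.1], [0, 0, 0], 100],
    [[-0.83, -0.52, -0.1], [0, 0, 0], 100]
  ]
}}

```text
t: 2.33
position: [0.4457, 0.1688, 0.293]
tool_rot: [-0.685, -3.065, 0.0]
contact_force: [-1.0, 0.5, 0.2]
gripper_width: 0.0855
grasp_force: 0.0
```

Emit:
{"method": "servo_tool", "body": {
  "moves": [
    [[-0.83, -0.52, 0], [0, 0, 0], 100],
    [[-0.83, -0.52, 0], [0, 0, 0], 100],
    [[-0.83, -0.52, 0], [0, 0, 0], 100],
    [[-0.83, -0.52, 0], [0, 0, 0], 100],
    [[-0.83, -0.52, 0], [0, 0, 0], 100],
    [[-0.83, -0.52, 0], [0, 0, 0], 100],
    [[-0.83, -0.52, 0], [0, 0, 0], 100],
    [[-0.83, -0.52, 0], [0, 0, 0], 100]
  ]
}}

```text
t: 3.0
position: [0.5514, 0.0045, 0.2929]
tool_rot: [-0.684, -3.065, -0.0]
contact_force: [-0.1, -0.3, -1.1]
gripper_width: 0.0852
grasp_force: 0.0
```

```bash
cat > h.py <<'E'
from bench import r
import cv2, numpy as np
from scipy.spatial.transform import Rotation as R
def ray(p,uv,z):
    "world xy on plane z of pixels uv"
    uv=np.asarray(uv,float).reshape(-1,1,2)
    n=cv2.undistortPoints(uv,p["intrinsics"],p["D"]).reshape(-1,2)
    Rm=cv2.Rodrigues(p["rvec"])[0]; C=-Rm.T@p["tvec"].reshape(3)
    d=np.c_[n,np.ones(len(n))]@Rm
    return C[:2]+d[:,:2]*((z-C[2])/d[:,2])[:,None]
def proj(p,X):
    return cv2.projectPoints(np.asarray(X,float).reshape(-1,1,3),p["rvec"],p["tvec"],p["intrinsics"],p["D"])[0].reshape(-1,2)
def rect(p,c,z,half=.045,n=400):
    "top-down view of plane z around c; world +x up, +y left"
    g=np.linspace(half,-half,n)
    Y,X=np.meshgrid(g,g)
    m=proj(p,np.stack([X+c[0],Y+c[1],np.full_like(X,z)],-1)).astype(np.float32).reshape(n,n,2)
    return cv2.remap(p["color"],m[...,0],m[...,1],cv2.INTER_CUBIC)
def st():
    s=r.get_state(); Rm=R.from_rotvec(s["tool_rot"]).as_matrix()
    return s,np.array(s["position"]),Rm
def yaw(Rm): return np.degrees(np.arctan2(Rm[1,1],Rm[0,1]))  # of tool y
def move(target,yawy=None):
    "local shift (/0.2) and turn(/2) to reach target, tool down"
    s,p,Rm=st(); d=Rm.T@(np.array(target)-p)/.2
    if yawy is None: w=np.zeros(3)
    else:
        a=np.radians(yawy); y=np.array([np.cos(a),np.sin(a),0]); z=np.array([0,0,-1.]); x=np.cross(y,z)
        w=R.from_matrix(Rm.T@np.c_[x,y,z]).as_rotvec()/2
    print("shift",np.round(d,4),"turn",np.round(w,4))
E
python3 - <<'E'
from h import *
s,p,Rm=st(); print(s["t"],p,yaw(Rm),np.round(s["q"],3))
w=r.snapshot("wrist"); cv2.imwrite("pics/wrist0.png",w["color"])
for th in ["cap_a_mid","gauge_top","mat_top"]:
    print(th,[(np.round(d["centre"],3).tolist(),round(d["score"],2)) for d in r.spot_point(w,th)])
Rw=cv2.Rodrigues(w["rvec"])[0]; print("cam in tool",Rm.T@(-Rw.T@w["tvec"].reshape(3)-p)); print(Rm.T@Rw.T)
E
```

```text
3.0 [0.5514216  0.00450759 0.29291626] 64.83999236513174 [-0.076  0.316  1.599  0.     1.227 -1.208]
cap_a_mid [([0.737, 0.262, 0.02], 0.7)]
gauge_top [([0.479, 0.012, 0.071], 0.77)]
mat_top [([0.536, -0.288, 0.003], 0.29)]
cam in tool [ 0.06464627 -0.00032802 -0.12039063]
[[-8.52717787e-05 -9.65841857e-01 -2.59132206e-01]
 [ 9.99999996e-01 -7.53263103e-05 -4.83092207e-05]
 [ 2.71395944e-05 -2.59132209e-01  9.65841859e-01]]
```

View pics/wrist0.png

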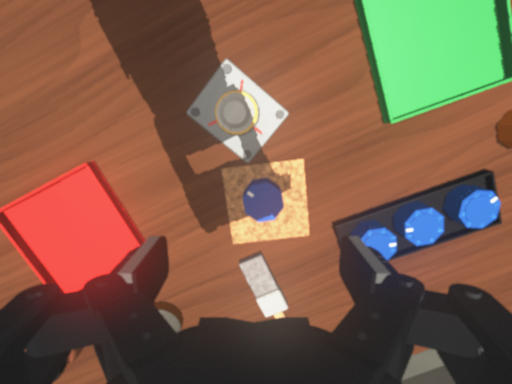

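The wrist picture shows the cap at (263,200), with its tick near (251,195). The gauge is at (238,112), with red lines near (240,90), (215,122) and (258,130). Next I'll make rectified crops to measure from.

Run:
```python
from h import *
w=r.snapshot("wrist")
c=ray(w,[263,200],.038)[0]; g=ray(w,[238,112],.0735)[0]; print(c,g, w["intrinsics"][0,0])
h=cv2.cvtColor(w["color"],cv2.COLOR_BGR2HSV)
m=((h[...,0]>100)&(h[...,0]<130)&(h[...,1]>120)).astype(np.uint8)
n,l,s,ce=cv2.connectedComponentsWithStats(m)
for i in range(1,n):
    if s[i][4]>150: print(s[i],ce[i],ray(w,ce[i],.038)[0])
a=rect(w,c,.038,.04); b=rect(w,g,.012,.055); 
cv2.imwrite("pics/r0.png",np.hstack([a,b]))
```

```text
[ 0.59893372 -0.00421284] [0.48129083 0.01706843] 286.26472415852385
[ 444  185   56   44 1849] [471.88047593 205.92212006] [0.72967279 0.25392202]
[ 395  202   50   45 1623] [420.10289587 223.10597659] [0.72347042 0.18132626]
[361 223  37  38 811] [380.02466091 240.22934649] [0.72423019 0.12186837]
```

View pics/r0.png

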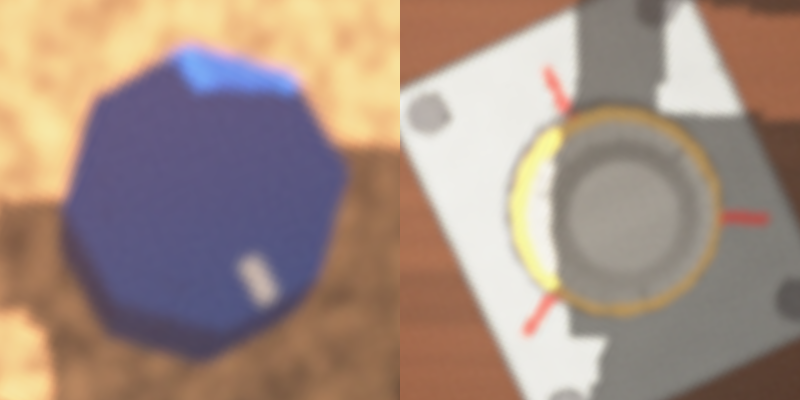

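The crop shows the octagonal crown with its tick pointing to about -151°. The gauge's index lines are at about 24.5°, 144.5° and -95.5°. I'll turn to a flat-aligned yaw of about 29° and look from closer.

```bash
python3 -c "
from h import *
move([.55,-.009,.17],29)"
```

```text
shift [-0.0198 -0.0615  0.6174] turn [1.000e-04 1.000e-04 3.127e-01]
```

Emit:
{"method": "servo_tool", "body": {
  "moves": [
    [[-0.02, -0.06, 0.61], [0, 0, 0.312], 100],
    [[-0.02, -0.06, 0.61], [0, 0, 0.312], 100],
    [[-0.02, -0.06, 0.61], [0, 0, 0.312], 100],
    [[-0.02, -0.06, 0.61], [0, 0, 0.312], 100],
    [[-0.02, -0.06, 0.61], [0, 0, 0.312], 100],
    [[-0.02, -0.06, 0.61], [0, 0, 0.312], 100],
    [[-0.02, -0.06, 0.61], [0, 0, 0.312], 100],
    [[-0.02, -0.06, 0.61], [0, 0, 0.312], 100]
  ]
}}

```text
t: 3.92
position: [0.5506, -0.0095, 0.1718]
tool_rot: [1.588, 2.71, 0.001]
contact_force: [-0.3, -1.0, 0.1]
gripper_width: 0.0855
grasp_force: 0.0
```

Run:
```python
from h import *
s,p,Rm=st(); print(s["t"],p,yaw(Rm))
w=r.snapshot("wrist")
for n,nm in [("cap_a_mid",0),("gauge",0)]:
    for d in r.cut_out(w,n)[:2]:
        ys,xs=np.nonzero(d["region"]); print(n,d["score"],xs.mean(),ys.mean(),len(xs))
c=np.array([.599,-.004]); g=np.array([.4813,.017])
cv2.imwrite("pics/r1.png",np.hstack([rect(w,c,.038,.036),rect(w,g,.0735,.036)]))
cv2.imwrite("pics/r1b.png",np.hstack([rect(w,g,.042,.036),rect(w,g,.012,.06)]))
```

```text
3.9167 [ 0.55057661 -0.00952517  0.17178012] 29.25357441048593
gauge 0.62 200.66499315381105 123.3293473299863 10955
```

View pics/r1.png

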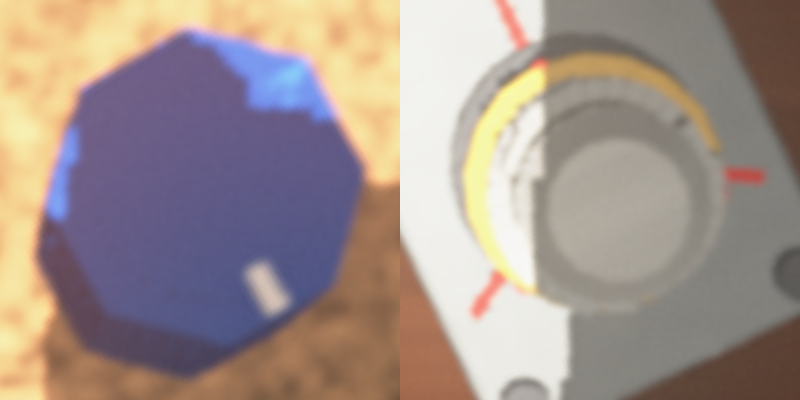

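View pics/r1b.png

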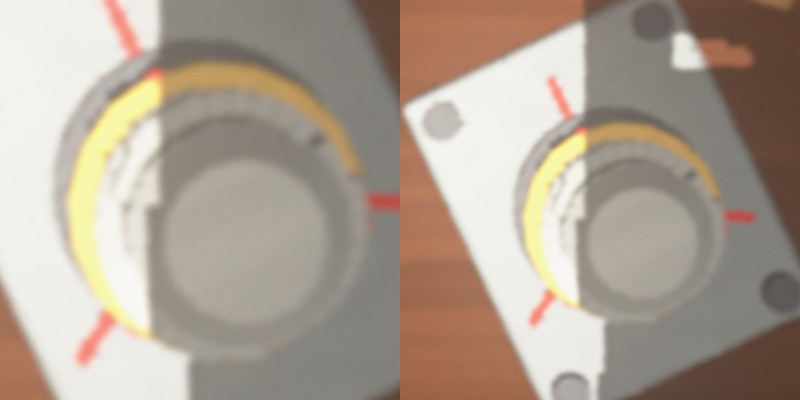

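These crops put the cap centre at about (0.601, -0.005) with flats at 29.4° (mod 45°), which gives the tick at -150.6°. The gauge centre is at about (0.479, 0.0135), with index lines at about 25.7° + 120k.

```bash
python3 -c "
from h import *
s,p,Rm=st(); print(p,yaw(Rm))
move([.601,-.0054,.03],29.4)"
```

```text
[ 0.55051856 -0.00968682  0.17168264] 29.121200460348888
shift [-0.1038  0.2305  0.7086] turn [ 0.0003  0.0002 -0.0024]
```

Emit:
{"method": "servo_tool", "body": {
  "moves": [
    [[-0.104, 0.23, 0], [0, 0, -0.002], 100],
    [[-0.104, 0.23, 0], [0, 0, -0.002], 100],
    [[-0.104, 0.23, 0.15], [0, 0, -0.002], 100],
    [[-0.104, 0.23, 0.35], [0, 0, -0.002], 100],
    [[-0.104, 0.23, 0.5], [0, 0, -0.002], 100],
    [[-0.104, 0.23, 0.6], [0, 0, -0.002], 100],
    [[-0.104, 0.23, 0.705], [0, 0, -0.002], 100],
    [[-0.104, 0.23, 0.705], [0, 0, -0.002], 100]
  ]
}}

```text
t: 4.73
position: [0.5987, -0.0055, 0.0268]
tool_rot: [-1.585, -2.707, 0.004]
contact_force: [-0.2, 0.5, -0.7]
gripper_width: 0.0852
grasp_force: 0.0
```

Emit:
{"method": "servo_tool", "body": {
  "moves": [
    [[0, 0, 0], [0, 0, 0], 0],
    [[0, 0, 0], [0, 0, 0], 0],
    [[0, 0, 0], [0, 0, 0], 0],
    [[0, 0, 0], [0, 0, 0], 0],
    [[0, 0, 0], [0, 0, 0], 0],
    [[0, 0, 0], [0, 0, 0], 0],
    [[0, 0, 0], [0, 0, 0], 0],
    [[0, 0, 0], [0, 0, 0], 0]
  ],
  "force": 50
}}

```text
t: 5.4
position: [0.6018, -0.0058, 0.0322]
tool_rot: [1.588, 2.708, 0.002]
contact_force: [-1.0, 0.7, 7.2]
gripper_width: 0.0529
grasp_force: 53.0
```

```bash
python3 -c "
from h import *
s,p,Rm=st(); print(s['t'],p,yaw(Rm),s['gripper_width'],s['grasp_force'],s['contact_force'],s['ft_torque'])
move([.601,-.0054,.15],29.4)
move([.479,.0135,.15],37.2)"
```

```text
5.4 [ 0.6017937  -0.00576624  0.03223237] 29.236500221350383 0.05286815345519179 52.967210167553276 [-0.99800102  0.66624857  7.24809879] [-0.03280188  0.12189333  0.01489597]
shift [ 0.0025 -0.0011 -0.5888] turn [ 0.0012  0.0009 -0.0014]
shift [ 0.3829 -0.4872 -0.5907] turn [ 0.0012  0.0009 -0.0695]
```

Emit:
{"method": "servo_tool", "body": {
  "moves": [
    [[0, 0, -0.15], [0, 0, 0], 0],
    [[0, 0, -0.35], [0, 0, 0], 0],
    [[0, 0, -0.55], [0, 0, 0], 0],
    [[0.08, -0.1, -0.59], [0, 0, -0.02], 0],
    [[0.18, -0.22, -0.59], [0, 0, -0.04], 0],
    [[0.28, -0.36, -0.59], [0, 0, -0.06], 0],
    [[0.34, -0.44, -0.59], [0, 0, -0.07], 0],
    [[0.383, -0.487, -0.59], [0, 0, -0.07], 0]
  ]
}}

```text
t: 6.07
position: [0.4762, 0.0138, 0.1492]
tool_rot: [1.393, 2.815, 0.0]
contact_force: [1.3, -0.0, 0.1]
gripper_width: 0.053
grasp_force: 52.7
```

Run:
```python
from h import *
r.snapshot("top");w=r.snapshot("wrist")
s,p,Rm=st(); print(s["t"],p,yaw(Rm),s["gripper_width"],s["contact_force"],s["ft_torque"])
a=rect(w,p[:2],p[2]+.0058,.04); 
cv2.imwrite("pics/r2.png",np.hstack([w["color"],cv2.resize(a,(288,288))[:, :] if 0 else cv2.resize(a,(384,384))[:, :288]]))
move([.479,.0135,.15],37.2)
```

```text
6.1667 [0.47706793 0.01390718 0.14925049] 37.267196548832324 0.053234716582286026 [0.45025272 0.46064451 0.03355379] [ 0.04130762  0.00365837 -0.03745205]
shift [-0.0075  0.0065 -0.0037] turn [0.0002 0.0002 0.0006]
```

View pics/r2.png

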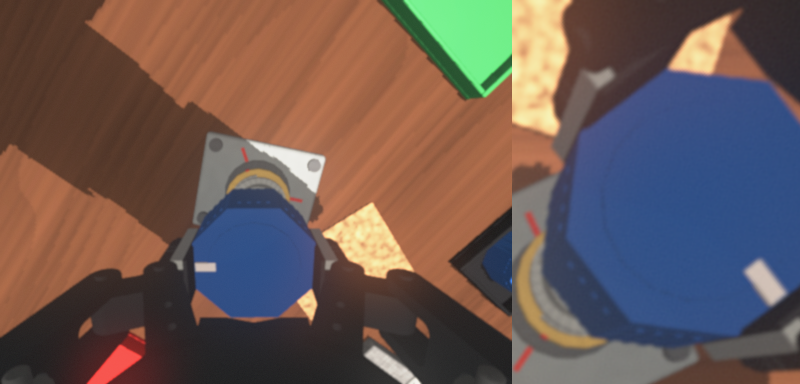

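The cap is held with its flats on the pads, and the tick at (205,268) points along -y of the tool. The crown centre is near (255,262), so I'll compare that with the tool axis.

Run:
```python
from h import *
w=r.snapshot("wrist"); s,p,Rm=st(); print(p)
C=p+[0,0,.0058]
print("tcp px",proj(w,[C]))
a=np.radians(np.arange(8)*45+22.5)
oc=np.array([C+Rm@np.array([.02923*np.cos(t),.02923*np.sin(t),0]) for t in a])
q=proj(w,oc)
im=cv2.resize(w["color"][180:340,160:350],None,fx=4,fy=4,interpolation=cv2.INTER_CUBIC)
cv2.polylines(im,[((q-[160,180])*4+1.5).astype(int).reshape(-1,1,2)],True,(0,255,0),1)
cv2.imwrite("pics/r3.png",im[:600])
```

```text
[0.47854371 0.01367644 0.14935934]
tcp px [[255.48745008 268.52598076]]
```

View pics/r3.png

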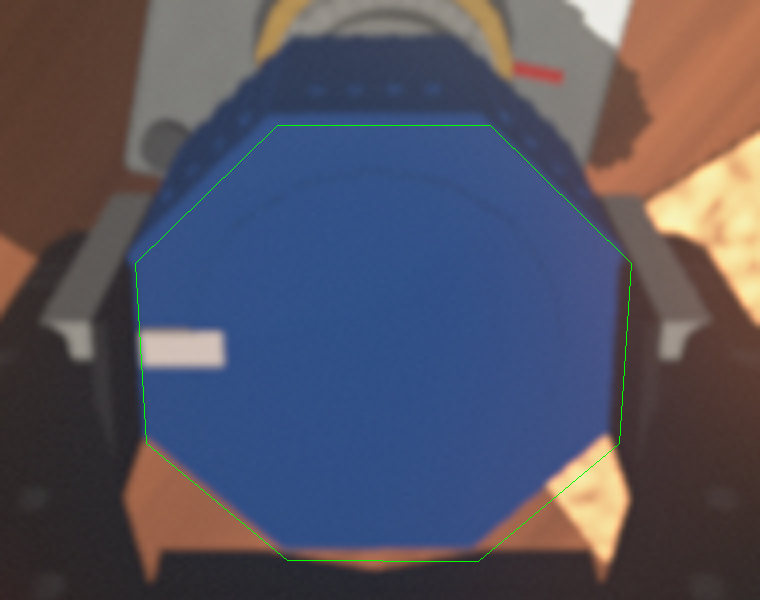

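```bash
python3 -c "
from h import *
move([.480,.0129,.09],37.2)"
```

```text
shift [-0.0071  0.003   0.2968] turn [0.0007 0.0006 0.0005]
```

Emit:
{"method": "servo_tool", "body": {
  "moves": [
    [[-0.007, 0.003, 0], [0, 0, 0], 0],
    [[-0.007, 0.003, 0.05], [0, 0, 0], 0],
    [[-0.007, 0.003, 0.12], [0, 0, 0], 0],
    [[-0.007, 0.003, 0.18], [0, 0, 0], 0],
    [[-0.007, 0.003, 0.24], [0, 0, 0], 0],
    [[-0.007, 0.003, 0.28], [0, 0, 0], 0],
    [[-0.007, 0.003, 0.297], [0, 0, 0], 0],
    [[-0.007, 0.003, 0.297], [0, 0, 0], 0]
  ]
}}

```text
t: 6.88
position: [0.4796, 0.0128, 0.088]
tool_rot: [-1.395, -2.813, 0.001]
contact_force: [0.1, 0.1, 0.0]
gripper_width: 0.053
grasp_force: 52.7
```

Emit:
{"method": "servo_tool", "body": {
  "moves": [
    [[0, 0, 0.008], [0, 0, 0], 0],
    [[0, 0, 0.016], [0, 0, 0], 0],
    [[0, 0, 0.024], [0, 0, 0], 0],
    [[0, 0, 0.032], [0, 0, 0], 0],
    [[0, 0, 0.04], [0, 0, 0], 0],
    [[0, 0, 0.045], [0, 0, 0], 0],
    [[0, 0, 0.045], [0, 0, 0], 0],
    [[0, 0, 0.045], [0, 0, 0], 0]
  ]
}}

```text
t: 7.55
position: [0.4797, 0.0129, 0.0799]
tool_rot: [1.396, 2.814, 0.0]
contact_force: [-0.0, -0.6, -0.6]
gripper_width: 0.0532
grasp_force: 52.7
```

```bash
python3 -c "
from h import *
s,p,Rm=st(); print(s['t'],p,yaw(Rm),s['gripper_width'],s['grasp_force'],s['contact_force'],s['ft_torque'])"
```

```text
7.55 [0.47966264 0.01286856 0.07988919] 37.242032746139536 0.053221945696805974 52.73197795031592 [-0.04636766 -0.63776596 -0.64420514] [ 0.01346489  0.02400521 -0.00286773]
```

Emit:
{"method": "servo_tool", "body": {
  "moves": [
    [[0, 0, 0.003], [0, 0, 0], 0],
    [[0, 0, 0.006], [0, 0, 0], 0],
    [[0, 0, 0.009], [0, 0, 0], 0],
    [[0, 0, 0.012], [0, 0, 0], 0],
    [[0, 0, 0.014], [0, 0, 0], 0],
    [[0, 0, 0.016], [0, 0, 0], 0],
    [[0, 0, 0.018], [0, 0, 0], 0],
    [[0, 0, 0.018], [0, 0, 0], 0]
  ]
}}

```text
t: 8.22
position: [0.4797, 0.0129, 0.077]
tool_rot: [1.396, 2.815, -0.0]
contact_force: [-4.2, -0.7, 12.4]
gripper_width: 0.0532
grasp_force: 54.5
```

```bash
cat >> h.py <<'E'
def rep():
    s,p,Rm=st(); f=np.array(s["contact_force"])
    print(round(s["t"],2),"p",np.round(p,4),"yaw",round(yaw(Rm),2),"w",round(s["gripper_width"],4),"g",round(s["grasp_force"],1),"F",np.round(f,1),"Ftool",np.round(Rm.T@f,1),"T",np.round(s["ft_torque"],2))
E
python3 -c "
from h import *
rep()"
```

```text
8.22 p [0.4797 0.0129 0.077 ] yaw 37.25 w 0.0532 g 54.5 F [-4.2 -0.7 12.4] Ftool [  2.   -3.8 -12.4] T [ 0.01  0.75 -0.02]
```

Emit:
{"method": "servo_tool", "body": {
  "moves": [
    [[0.001, -0.001, 0.001], [0, 0, 0.02], 0],
    [[0.001, -0.001, 0.002], [0, 0, 0.045], 0],
    [[0.001, -0.002, 0.003], [0, 0, 0.07], 0],
    [[0.001, -0.002, 0.005], [0, 0, 0.095], 0],
    [[0.001, -0.003, 0.006], [0, 0, 0.12], 0],
    [[0.001, -0.003, 0.007], [0, 0, 0.15], 0],
    [[0.001, -0.003, 0.007], [0, 0, 0.15], 0],
    [[0.001, -0.003, 0.007], [0, 0, 0.15], 0]
  ]
}}

```text
t: 8.88
position: [0.4799, 0.0125, 0.0757]
tool_rot: [1.8, 2.573, 0.001]
contact_force: [-0.1, -1.0, 8.7]
gripper_width: 0.0532
grasp_force: 53.9
```

```bash
python3 -c "
from h import *
rep()"
```

```text
8.88 p [0.4799 0.0125 0.0757] yaw 20.04 w 0.0532 g 53.9 F [-0.1 -1.   8.7] Ftool [-1.  -0.4 -8.7] T [-0.26  0.18  0.05]
```

Emit:
{"method": "servo_tool", "body": {
  "moves": [
    [[0, 0, 0.001], [0, 0, 0.02], 0],
    [[0, -0.001, 0.002], [0, 0, 0.045], 0],
    [[0, -0.001, 0.003], [0, 0, 0.07], 0],
    [[0, -0.001, 0.005], [0, 0, 0.095], 0],
    [[0, -0.001, 0.006], [0, 0, 0.12], 0],
    [[0, -0.0015, 0.007], [0, 0, 0.15], 0],
    [[0, -0.0015, 0.007], [0, 0, 0.15], 0],
    [[0, -0.0015, 0.007], [0, 0, 0.15], 0]
  ]
}}

```text
t: 9.55
position: [0.4796, 0.0124, 0.0743]
tool_rot: [2.164, 2.275, 0.002]
contact_force: [0.2, -1.9, 7.9]
gripper_width: 0.0529
grasp_force: 53.9
```

```bash
python3 -c "
from h import *
rep()"
```

```text
9.55 p [0.4796 0.0124 0.0743] yaw 2.84 w 0.0529 g 53.9 F [ 0.2 -1.9  7.9] Ftool [-1.9  0.1 -7.9] T [-0.31  0.19  0.  ]
```

Emit:
{"method": "servo_tool", "body": {
  "moves": [
    [[0, 0, 0.0005], [0, 0, 0.01], 0],
    [[0, 0, 0.001], [0, 0, 0.02], 0],
    [[0, 0, 0.0015], [0, 0, 0.03], 0],
    [[0, 0, 0.002], [0, 0, 0.04], 0],
    [[0, 0, 0.0025], [0, 0, 0.05], 0],
    [[0, 0, 0.003], [0, 0, 0.06], 0],
    [[0, 0, 0.003], [0, 0, 0.06], 0],
    [[0, 0, 0.003], [0, 0, 0.06], 0]
  ]
}}

```text
t: 10.22
position: [0.4794, 0.0123, 0.0737]
tool_rot: [2.297, 2.142, 0.001]
contact_force: [-0.6, -2.8, 10.4]
gripper_width: 0.0528
grasp_force: 54.0
```

```bash
python3 -c "
from h import *
rep()"
```

```text
10.22 p [0.4794 0.0123 0.0737] yaw -4.0 w 0.0528 g 54.0 F [-0.6 -2.8 10.4] Ftool [ -2.8  -0.4 -10.4] T [-0.39  0.36  0.02]
```

Emit:
{"method": "servo_tool", "body": {
  "moves": [
    [[0, 0, 0.0005], [0, 0, 0.01], 0],
    [[0, 0, 0.001], [0, 0, 0.02], 0],
    [[0, 0, 0.0015], [0, 0, 0.03], 0],
    [[0, 0, 0.002], [0, 0, 0.04], 0],
    [[0, 0, 0.0025], [0, 0, 0.05], 0],
    [[0, 0, 0.003], [0, 0, 0.06], 0],
    [[0, 0, 0.003], [0, 0, 0.06], 0],
    [[0, 0, 0.003], [0, 0, 0.06], 0]
  ]
}}

```text
t: 10.88
position: [0.4793, 0.0123, 0.0731]
tool_rot: [2.421, 2.0, 0.001]
contact_force: [-2.6, -1.3, 11.3]
gripper_width: 0.0528
grasp_force: 54.1
```

```bash
python3 -c "
from h import *
rep()"
```

```text
10.88 p [0.4793 0.0123 0.0731] yaw -10.88 w 0.0528 g 54.1 F [-2.6 -1.3 11.3] Ftool [ -1.8  -2.3 -11.3] T [-0.3   0.44  0.02]
```

Emit:
{"method": "servo_tool", "body": {
  "moves": [
    [[0, 0, 0.001], [0, 0, 0.02], 0],
    [[0, 0, 0.002], [0, 0, 0.04], 0],
    [[0, 0, 0.003], [0, 0, 0.06], 0],
    [[0, -0.0005, 0.004], [0, 0, 0.085], 0],
    [[0, -0.001, 0.005], [0, 0, 0.11], 0],
    [[0, -0.001, 0.006], [0, 0, 0.13], 0],
    [[0, -0.001, 0.006], [0, 0, 0.13], 0],
    [[0, -0.001, 0.006], [0, 0, 0.13], 0]
  ]
}}

```text
t: 11.55
position: [0.4791, 0.0124, 0.0718]
tool_rot: [2.66, 1.669, 0.001]
contact_force: [-1.4, -1.6, 10.3]
gripper_width: 0.0533
grasp_force: 54.0
```

```bash
python3 -c "
from h import *
rep()"
```

```text
11.55 p [0.4791 0.0124 0.0718] yaw -25.8 w 0.0533 g 54.0 F [-1.4 -1.6 10.3] Ftool [ -2.1  -0.6 -10.3] T [-0.27  0.33 -0.1 ]
```

Emit:
{"method": "servo_tool", "body": {
  "moves": [
    [[0, 0, 0.0005], [0, 0, 0.01], 0],
    [[0, 0, 0.001], [0, 0, 0.02], 0],
    [[0, 0, 0.0015], [0, 0, 0.03], 0],
    [[0, 0, 0.002], [0, 0, 0.04], 0],
    [[0, 0, 0.002], [0, 0, 0.04], 0],
    [[0, 0, 0.002], [0, 0, 0.04], 0],
    [[0, 0, 0.002], [0, 0, 0.04], 0],
    [[0, 0, 0.002], [0, 0, 0.04], 0]
  ]
}}

```text
t: 12.22
position: [0.4791, 0.0125, 0.0717]
tool_rot: [2.725, 1.562, 0.001]
contact_force: [-4.2, 0.1, 15.0]
gripper_width: 0.0533
grasp_force: 54.7
```

```bash
python3 -c "
from h import *
rep()"
```

```text
12.22 p [0.4791 0.0125 0.0717] yaw -30.36 w 0.0533 g 54.7 F [-4.2  0.1 15. ] Ftool [ -2.1  -3.7 -15. ] T [-0.21  0.68 -0.04]
```

Emit:
{"method": "servo_tool", "body": {
  "moves": [
    [[0, 0, 0], [0, 0, 0.01], 0],
    [[0, 0, 0], [0, 0, 0.02], 0],
    [[0, 0, 0], [0, 0, 0.03], 0],
    [[0, 0, 0], [0, 0, 0.04], 0],
    [[0, 0, 0], [0, 0, 0.05], 0],
    [[0, 0, 0], [0, 0, 0.05], 0],
    [[0, 0, 0], [0, 0, 0.05], 0],
    [[0, 0, 0], [0, 0, 0.05], 0]
  ]
}}

```text
t: 12.88
position: [0.479, 0.0125, 0.0717]
tool_rot: [2.8, 1.424, 0.002]
contact_force: [-4.6, 0.1, 16.3]
gripper_width: 0.0528
grasp_force: 54.7
```

```bash
python3 -c "
from h import *
rep()"
```

```text
12.88 p [0.479  0.0125 0.0717] yaw -36.1 w 0.0528 g 54.7 F [-4.6  0.1 16.3] Ftool [ -2.6  -3.7 -16.3] T [-0.03  0.7  -0.  ]
```

Emit:
{"method": "servo_tool", "body": {
  "moves": [
    [[0, 0, 0], [0, 0, 0.01], 0],
    [[0, 0, 0], [0, 0, 0.02], 0],
    [[0, 0, 0], [0, 0, 0.03], 0],
    [[0, 0, 0], [0, 0, 0.035], 0],
    [[0, 0, 0], [0, 0, 0.035], 0],
    [[0, 0, 0], [0, 0, 0.035], 0],
    [[0, 0, 0], [0, 0, 0.035], 0],
    [[0, 0, 0], [0, 0, 0.035], 0]
  ]
}}

```text
t: 13.55
position: [0.479, 0.0126, 0.0717]
tool_rot: [2.848, 1.325, 0.001]
contact_force: [-4.5, -0.4, 16.0]
gripper_width: 0.0532
grasp_force: 54.8
```

```bash
python3 -c "
from h import *
rep()"
```

```text
13.55 p [0.479  0.0126 0.0717] yaw -40.1 w 0.0532 g 54.8 F [-4.5 -0.4 16. ] Ftool [ -3.2  -3.2 -16. ] T [-0.01  0.68  0.  ]
```

Emit:
{"method": "servo_tool", "body": {
  "moves": [
    [[0, 0, 0], [0, 0, 0.01], 0],
    [[0, 0, 0], [0, 0, 0.02], 0],
    [[0, 0, 0], [0, 0, 0.03], 0],
    [[0, 0, 0], [0, 0, 0.03], 0],
    [[0, 0, 0], [0, 0, 0.03], 0],
    [[0, 0, 0], [0, 0, 0.03], 0],
    [[0, 0, 0], [0, 0, 0.03], 0],
    [[0, 0, 0], [0, 0, 0.03], 0]
  ]
}}

```text
t: 14.22
position: [0.4789, 0.0127, 0.0717]
tool_rot: [2.886, 1.24, 0.001]
contact_force: [-5.0, 1.6, 16.4]
gripper_width: 0.0532
grasp_force: 54.8
```

```bash
python3 -c "
from h import *
rep()"
```

```text
14.22 p [0.4789 0.0127 0.0717] yaw -43.51 w 0.0532 g 54.8 F [-5.   1.6 16.4] Ftool [ -2.3  -4.7 -16.4] T [0.14 0.75 0.28]
```

Emit:
{"method": "servo_tool", "body": {
  "moves": [
    [[0, 0, -0.001], [0, 0, -0.03], 0],
    [[0, 0, -0.003], [0, 0, -0.08], 0],
    [[0, 0.001, -0.006], [0, 0, -0.13], 0],
    [[0, 0.002, -0.008], [0, 0, -0.18], 0],
    [[0.001, 0.002, -0.011], [0, 0, -0.23], 0],
    [[0.001, 0.003, -0.014], [0, 0, -0.28], 0],
    [[0.001, 0.003, -0.017], [0, 0, -0.33], 0],
    [[0.001, 0.003, -0.018], [0, 0, -0.35], 0]
  ]
}}

```text
t: 14.88
position: [0.4792, 0.0123, 0.0743]
tool_rot: [2.281, 2.16, 0.0]
contact_force: [-0.8, 0.3, 0.1]
gripper_width: 0.0526
grasp_force: 52.7
```

```bash
python3 -c "
from h import *
rep()
move([.4798,.0128,.0785],39)"
```

```text
14.88 p [0.4792 0.0123 0.0743] yaw -3.11 w 0.0526 g 52.7 F [-0.8  0.3  0.1] Ftool [ 0.3 -0.8 -0.1] T [0.05 0.01 0.04]
shift [ 0.0025  0.0028 -0.0208] turn [ 1.000e-04  0.000e+00 -3.675e-01]
```

Emit:
{"method": "servo_tool", "body": {
  "moves": [
    [[0, 0, -0.002], [0, 0, -0.05], 0],
    [[0, 0.001, -0.005], [0, 0, -0.1], 0],
    [[0.001, 0.001, -0.007], [0, 0, -0.15], 0],
    [[0.001, 0.002, -0.01], [0, 0, -0.2], 0],
    [[0.002, 0.002, -0.012], [0, 0, -0.25], 0],
    [[0.002, 0.003, -0.015], [0, 0, -0.3], 0],
    [[0.002, 0.003, -0.017], [0, 0, -0.35], 0],
    [[0.002, 0.003, -0.017], [0, 0, -0.355], 0]
  ]
}}

```text
t: 15.55
position: [0.4798, 0.0127, 0.0777]
tool_rot: [1.389, 2.818, 0.0]
contact_force: [0.0, 0.6, -0.8]
gripper_width: 0.0531
grasp_force: 52.7
```

Emit:
{"method": "servo_tool", "body": {
  "moves": [
    [[0, 0, -0.005], [0, 0, 0], 0],
    [[0, 0, -0.01], [0, 0, 0], 0],
    [[0, 0, -0.015], [0, 0, 0], 0],
    [[0, 0, -0.02], [0, 0, 0], 0],
    [[0, 0, -0.02], [0, 0, 0], 0],
    [[0, 0, -0.02], [0, 0, 0], 0],
    [[0, 0, -0.02], [0, 0, 0], 0],
    [[0, 0, -0.02], [0, 0, 0], 0]
  ]
}}

```text
t: 16.22
position: [0.4798, 0.0127, 0.0817]
tool_rot: [-1.396, -2.814, 0.0]
contact_force: [0.2, -0.3, -0.3]
gripper_width: 0.0528
grasp_force: 52.7
```

```bash
python3 -c "
from h import *
rep()
move([.4798,.0128,.16],37)
move([.50,.287,.16],37)"
```

```text
16.22 p [0.4798 0.0127 0.0817] yaw 37.23 w 0.0528 g 52.7 F [ 0.2 -0.3 -0.3] Ftool [-0.4  0.   0.3] T [ 0.   -0.08 -0.  ]
shift [ 3.000e-04  5.000e-04 -3.917e-01] turn [-0.    -0.     0.002]
shift [ 1.0308  0.9104 -0.3917] turn [-0.    -0.     0.002]
```

Emit:
{"method": "servo_tool", "body": {
  "moves": [
    [[0, 0, -0.15], [0, 0, 0], 0],
    [[0, 0, -0.3], [0, 0, 0], 0],
    [[0, 0, -0.39], [0, 0, 0], 0],
    [[0.1, 0.09, -0.39], [0, 0, 0], 0],
    [[0.25, 0.22, -0.39], [0, 0, 0], 0],
    [[0.4, 0.35, -0.39], [0, 0, 0], 0],
    [[0.5, 0.45, -0.39], [0, 0, 0], 0],
    [[0.5, 0.45, -0.39], [0, 0, 0], 0]
  ]
}}

```text
t: 16.88
position: [0.4912, 0.1508, 0.1598]
tool_rot: [1.391, 2.816, 0.002]
contact_force: [0.5, -0.0, -0.5]
gripper_width: 0.053
grasp_force: 55.5
```

Run:
```python
from h import *
rep()
t=r.snapshot("top"); print(ray(t,[[171,234]],.004), ray(t,[[144,204],[203,206],[197,265],[139,260]],.022))
for n in ("top","scene"):
    print([(np.round(d["centre"],3),round(d["score"],2)) for d in r.spot_point(r.snapshot(n),"tray_good_in")])
move([.502,.288,.15])
```

```text
16.88 p [0.4912 0.1508 0.1598] yaw 37.42 w 0.053 g 55.5 F [ 0.5 -0.  -0.5] Ftool [-0.3  0.4  0.5] T [-0.03 -0.01 -0.02]
[[0.49755252 0.28769839]] [[0.58458667 0.37136272]
 [0.58149715 0.19143048]
 [0.40689077 0.20199619]
 [0.41695521 0.37547999]]
[]
[(array([0.504, 0.289, 0.008]), 0.6), (array([0.476, 0.018, 0.039]), 0.29)]
shift [0.5324 0.4741 0.0478] turn [0. 0. 0.]
```

Emit:
{"method": "servo_tool", "body": {
  "moves": [
    [[0.15, 0.13, 0.04], [0, 0, 0], 0],
    [[0.3, 0.27, 0.04], [0, 0, 0], 0],
    [[0.45, 0.4, 0.04], [0, 0, 0], 0],
    [[0.53, 0.465, 0.04], [0, 0, 0], 0],
    [[0.53, 0.465, 0.2], [0, 0, 0], 0],
    [[0.53, 0.465, 0.38], [0, 0, 0], 0],
    [[0.53, 0.465, 0.5], [0, 0, 0], 0],
    [[0.53, 0.465, 0.5], [0, 0, 0], 0]
  ]
}}

```text
t: 17.8
position: [0.4986, 0.2853, 0.0552]
tool_rot: [-1.396, -2.809, 0.01]
contact_force: [-1.6, -0.9, -1.0]
gripper_width: 0.0533
grasp_force: 55.5
```

Run:
```python
from h import *
rep()
r.snapshot("top"); rep()
```

```text
17.8 p [0.4986 0.2853 0.0552] yaw 37.17 w 0.0533 g 55.5 F [-1.6 -0.9 -1. ] Ftool [ 0.2 -1.8  1. ] T [ 0.    0.05 -0.07]
17.85 p [0.5   0.286 0.058] yaw 37.17 w 0.0531 g 55.5 F [-0.   0.6 -0.4] Ftool [0.5 0.3 0.4] T [-0.01 -0.01 -0.  ]
```

Emit:
{"method": "servo_tool", "body": {
  "moves": [
    [[0, 0, 0.04], [0, 0, 0], 0],
    [[0, 0, 0.08], [0, 0, 0], 0],
    [[0, 0, 0.11], [0, 0, 0], 0],
    [[0, 0, 0.12], [0, 0, 0], 0],
    [[0, 0, 0.128], [0, 0, 0], 0],
    [[0, 0, 0.134], [0, 0, 0], 0],
    [[0, 0, 0.137], [0, 0, 0], 0],
    [[0, 0, 0.137], [0, 0, 0], 0]
  ]
}}

```text
t: 18.52
position: [0.5008, 0.2875, 0.0324]
tool_rot: [1.396, 2.814, 0.0]
contact_force: [0.3, -0.9, -0.7]
gripper_width: 0.0531
grasp_force: 55.5
```

```bash
python3 -c "
from h import *
rep()"
```

```text
18.52 p [0.5008 0.2875 0.0324] yaw 37.25 w 0.0531 g 55.5 F [ 0.3 -0.9 -0.7] Ftool [-0.9 -0.3  0.7] T [ 0.   -0.03 -0.03]
```

Not touching yet. I'll lower another 1 mm before releasing.

Emit:
{"method": "servo_tool", "body": {
  "moves": [
    [[0, 0, 0.002], [0, 0, 0], 0],
    [[0, 0, 0.004], [0, 0, 0], 0],
    [[0, 0, 0.005], [0, 0, 0], 0],
    [[0, 0, 0.006], [0, 0, 0], 0],
    [[0, 0, 0.006], [0, 0, 0], 0],
    [[0, 0, 0.006], [0, 0, 0], 0],
    [[0, 0, 0.006], [0, 0, 0], 0],
    [[0, 0, 0.006], [0, 0, 0], 0]
  ]
}}

```text
t: 19.18
position: [0.5009, 0.2875, 0.0323]
tool_rot: [1.396, 2.814, 0.001]
contact_force: [-5.1, -2.2, 13.2]
gripper_width: 0.0533
grasp_force: 57.2
```

Emit:
{"method": "servo_tool", "body": {
  "moves": [
    [[0, 0, 0], [0, 0, 0], 100],
    [[0, 0, 0], [0, 0, 0], 100],
    [[0, 0, 0], [0, 0, 0], 100],
    [[0, 0, 0], [0, 0, 0], 100],
    [[0, 0, 0], [0, 0, 0], 100],
    [[0, 0, 0], [0, 0, 0], 100],
    [[0, 0, 0], [0, 0, 0], 100],
    [[0, 0, 0], [0, 0, 0], 100]
  ]
}}

```text
t: 19.85
position: [0.5008, 0.2874, 0.031]
tool_rot: [-1.396, -2.814, 0.0]
contact_force: [0.1, 0.1, -0.5]
gripper_width: 0.0856
grasp_force: 0.0
```

Emit:
{"method": "servo_tool", "body": {
  "moves": [
    [[0, 0, -0.02], [0, 0, 0], 100],
    [[0, 0, -0.06], [0, 0, 0], 100],
    [[0, 0, -0.15], [0, 0, 0], 100],
    [[0, 0, -0.3], [0, 0, 0], 100],
    [[0, 0, -0.5], [0, 0, 0], 100],
    [[0, 0, -0.7], [0, 0, 0], 100],
    [[0, 0, -0.8], [0, 0, 0], 100],
    [[0, 0, -0.8], [0, 0, 0], 100]
  ]
}}

```text
t: 20.52
position: [0.5026, 0.2884, 0.197]
tool_rot: [1.393, 2.81, 0.011]
contact_force: [-0.6, -0.4, -0.0]
gripper_width: 0.0851
grasp_force: 0.0
```

Run:
```python
from h import *
rep()
w=r.snapshot("wrist"); t=r.snapshot("scene")
cv2.imwrite("pics/end.png",np.hstack([w["color"],t["color"][100:340,240:440].repeat(1,0) if 0 else cv2.resize(t["color"][100:340,130:450],(288,216))[:, :] if 0 else cv2.copyMakeBorder(cv2.resize(t["color"][100:340,130:450],(288,216)),0,168,0,0,cv2.BORDER_CONSTANT)]))
print([(np.round(d["centre"],3),round(d["score"],2)) for d in r.spot_point(t,"cap_a_mid")])
```

```text
20.52 p [0.5026 0.2884 0.197 ] yaw 37.25 w 0.0851 g 0.0 F [-0.6 -0.4 -0. ] Ftool [ 0.  -0.7  0. ] T [ 0. -0. -0.]
[(array([0.764, 0.392, 0.019]), 0.95), (array([0.664, 0.364, 0.015]), 0.92), (array([0.738, 0.259, 0.021]), 0.65)]
```

View pics/end.png

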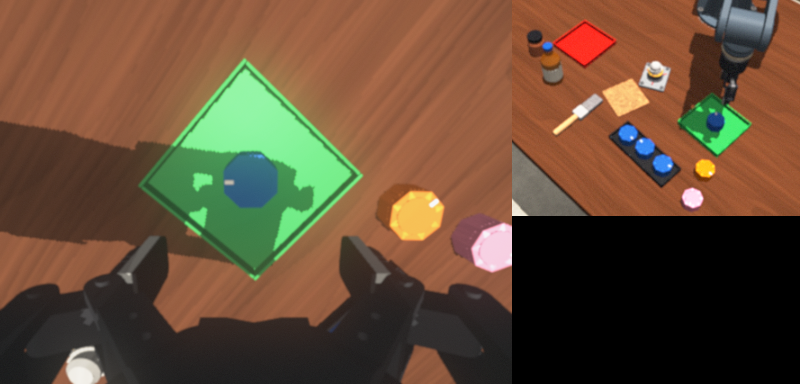

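The cap stands crown up at (250,180), in the middle of the green tray, with the gripper clear. The other things are in place in the scene view.

```bash
python3 -c "
from bench import r
print(r.job_done())"
```

```text
the job is handed in; nothing more can be done
None
```

The blue cap from the mat turned fully home on the gauge, so it is sound; I unscrewed it, stood it crown up in the green tray and handed the job in, though the call returned no verdict.

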